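# Unlock the tube spinner and hold its sprung lid open

## Task

The lid of the small tube spinner is locked shut. Push the lock lever on its right side down until its catch keeps it down by itself, then take the lid by the grip tab at its front, raise it to 60 degrees and finish still holding it there with the fingers, so that a colleague can load the rotor: the lid springs shut if it is let go. Do not swing the lid right back to its stop, and do not disturb the vials, dish, bottles and timer standing around.

Things in the scene. Friction and masses are not known exactly. Their poses are not given: they have to be found in the camera images.
- mini_spin: Small bench tube spinner (mini centrifuge), dark blue housing 166 x 163 mm, clear domed lid 144 mm across, lid top 114 mm above the bench. Stands firm, does not move. Origin: centre of its underside, on the bench. x points to its back (lid hinge), -x to its front (grip tab), y to its left, z up; the lock is on its right flank (-y). Turned by up to 0.35 rad.
- lid_hinge (a point): Middle of the lid's hinge line at the back of the spinner, at (78, 0, 81) mm in the spinner's frame. The hinge axis is the spinner's y; point axes as the spinner's.
- mini_spin_lid (a joint): Opening angle of the lid, rad: 0 shut, grows as the front edge rises, 1.48 at its back stop; 60 degrees is 1.047. A light spring and its weight shut it from every angle (0.5 to 1 N at the tab). While the lock lever is up, a steel hook over a lug on the lid's right rim lets it rise no more than about 0.04 rad.
- lid_grip: Grip tab at the front of the lid, housing blue: 24 mm wide (spinner's y), 7 mm thick. Origin: where to pinch it, 12 mm behind its front end and 24 mm before the dome's rim, at (-95, 0, 83) mm in the spinner's frame when shut, 173 mm from the hinge axis. Axes as the spinner's when shut; turns with the lid. Pinch across its 24 mm from above; free space beside it and for 30 mm below.
- lock_lever (a joint): Angle of the lock lever, rad: 0 up (lid locked), grows as the grey thumb pad is pressed down, hard stop at 0.5. A spring pushes it up; its detent resists most at 0.15 to 0.22 (10 to 15 N on the pad, elsewhere under 5 N); pressed beyond about 0.38 and let go, it stays down at about 0.40, the hook clear of the lid.
- thumb_pad: Grey thumb pad, 26 x 26 x 6 mm, at the end of the steel lock lever jutting from the aluminium lock on the spinner's right side. Origin: centre of its top face; z its normal, x outboard. Up, its outer edge slopes up 0.4 rad, origin at (-20, -133, 81) mm in the spinner's frame; held down it is level at about (-20, -137, 61) mm; 56 mm high at the hard stop. Free space below it.
- calib_vial: Bystander: one of two capped vials, 26 mm across and 62 mm tall, standing to the left in front of the spinner. Origin: centre of its underside.
- check_vial: Bystander: the other capped vial, 26 mm across and 62 mm tall, beside the first. Origin: centre of its underside.
- timer: Bystander: kitchen-style white timer, 66 x 62 x 18 mm, lying at the right. Origin: centre of its underside.
- reagent_amber_2: Bystander: the smaller amber bottle, 40 mm across and 82 mm tall, behind on the left. Origin: centre of its underside.
- petri_2: Bystander: petri dish, 62 mm across and 15 mm high, at the front right. Origin: centre of its underside.
- drive_fluid: Bystander: white bottle with a cap, 62 mm across and 128 mm tall, on the far right. Origin: centre of its underside.

How it is judged:
By the outcome, as a careful person would: the job done as asked, in the order asked, and still so for the second after the job is handed in, while the arm keeps its last pose, push and grip.
It also fails if it takes over 45 s, if anything falls off the work surface, if the arm or the gripper's body presses on something with over 40 N, if the wrist force passes 120 N, or if a joint passes its speed limit or range.

## Robot

A 6-joint arm with a two-finger parallel gripper is mounted at the origin on a cart in front of the work surface, level with it; the furniture and walls round the work are solid. World frame = base frame: x ahead of the robot, y to its left, z up, the work surface at z = 0. Lengths are in m, angles in rad, forces in N, time in s.
With the tool pointing down it reaches from about 0.275 to 0.725 m from the base axis. Payload 5.6 kg.
Tool frame: the origin (TCP) lies midway between the tips of the shut fingers; the grasp point (between the pads) lies pinch_z behind it (pinch_z is the distance from the TCP to the grasp point, in m); z points along the fingers, y is the line along which they close (so a half turn about z gives the same grasp; the last joint's range is limited). The gripper opens to 85 mm and grips with 20 to 120 N. Pads are 22 mm wide; open, the fingers measure 114 mm over their backs; the gripper's body (76 mm by 85 mm) begins 54 mm behind the grasp point. The pads swing forward as they close: fully open they stand 13 mm farther back than shut.
Start: joints at [-0.954, 0.255, 0.108, 0, -1.424, -0.285], TCP at [0.179, -0.52, 0.231] pointing down, gripper open.
Joint ranges: [-2.95, 2.95], [-1.21, 1.97], [-1.09, 1.5], [-2.87, 1.71], [-2.94, -0.07], [-3.05, 3.05]. Speed limits (rad/s): [2.57, 2.57, 3.14, 3.14, 3.14, 3.14].

## Interface

Orientations are given as a rotation vector (axis times angle).
In Python, from station import get_state, snapshot, finish_job, cut_out, landmark_of, pinch_z gives the robot as it stands.
- The arm moves only by the tool arm_command, never from a script. Its argument "deltas" is one flat list of numbers, 7 for each row, row after row: the turn, a rotation vector about the tool's x, y, z in rad, then the shift along the tool's x, y, z in cm, then the closure, from -1 (fully open) to 1 (shut). In form: [ax, ay, az, tx, ty, tz, fingers, ax, ay, az, tx, ty, tz, fingers, ...]. A call has 1 to 12 rows; each row shifts and turns the commanded pose from where the row before left it, along the tool's axes as they then stand; what a row does not reach is not made up. A row lasts 1/12 s, in which the tool goes at most 41.7 mm and 7.16 degrees, less where a joint would pass 70% of its speed; a pose out of reach is approached as far as the arm can. A call with a gripper value outside its range is refused whole. The fingers move at their own pace and stop on an object; "newtons" is the grip in N (left out, the last holds). Time passes only in rows, so rows that do not move let the fingers close. It gives the time, the measured TCP pose, the force, the opening and the grip force at its end, in the units of the state.
- get_state(): the state, without advancing time (a new reading comes with each control period).
- snapshot(name): name is "scene" or "top"; returns a dict with "color" (400x640x3 uint8, red, green, blue), "vfov" (degrees; the focal length in pixels is half the picture's height over the tangent of half this angle, whatever the lens; pixels are square), "cx", "cy" (the principal point, pixels), "world_from_camera" (4x4, takes a point from camera to world coordinates). Camera axes: x right, y down, z forward; pixel columns grow to the right and rows downward; lengths in m; the calibration is good to about 2 mm. A picture is of the moment at which its call begins. There is no depth.
- finish_job(): hands the job in; it is judged then, once.
Trained networks look in the newest picture that a camera, given by its name, has taken for a name from the list of things; names that differ only in an ending like _2 or _b are one class to them, and where a whole thing is asked for, a point or a joint stands for the part that bears it (a point fixed in the world has none). Each returns a list of dicts, best first, with "score" (0 to 1); they miss things now and then, are a little off and sometimes report something else, mostly with a low value. They report only what shows in the picture. A call takes as long as a camera call.
- cut_out(query, camera): "region" (400x640 bool, what is visible of it).
- landmark_of(query, camera): "centre" ([x, y, z] in m, in world coordinates, good to about 4 mm: a listed point, or the origin of a listed thing).
The state is a dict: "time": time; "joint_pos": joint angles; "qvel": joint speeds; "joint_torque": joint torques, N m; "tool_pos": TCP position; "eef_rot": TCP orientation; "ft_force": force on the tool from outside, world axes, zero at the start; "moment": the same for the moment, N m; "gripper_width": finger opening in m; "grasp_force": force on a finger pad.
Only numpy, scipy, OpenCV 4.12 (cv2) and the standard library are available. Lean on these libraries where they do the work, as an engineer would, in place of code of your own. Each camera call takes 0.05 s, during which the arm holds its last target. There are 200 camera calls.

## Working session

There is one attempt and no reset: what is moved stays moved. The work goes in short steps, Python scripts to look and compute and a tool call to move; the robot and the scene stay as the last step left them, time stands still between calls to the robot, and variables do not carry over. Pictures are saved under pics/ and viewed, at most 10 in all, crops included, and the job is handed in when it is done.

Besides the shell and the picture viewer there is one more tool, called after "Emit:" by a JSON object that holds its "api" and its "payload", one argument or row to a line. arm_command: Moves the arm, as the interface text tells. Its arguments: {"type":"object","properties":{"deltas":{"type":"array"},"newtons":{"type":"number"}},"required":["deltas"]}

```bash
mkdir -p pics; ls
cat > m.py <<'E'
from station import *
import cv2, numpy as np
def snap(cam,fn=None):
    s=snapshot(cam)
    if fn: cv2.imwrite('pics/'+fn,cv2.cvtColor(s['color'],cv2.COLOR_RGB2BGR))
    return s
E
python3 - <<'E'
from m import *
print(get_state(), pinch_z if not callable(pinch_z) else pinch_z())
for c in ('scene','top'):
    s=snap(c,c+'1.png')
    print(c,np.round(s['world_from_camera'],3).tolist(),s['vfov'])
    for n in ['mini_spin','lid_hinge','lid_grip','thumb_pad','calib_vial','timer','reagent_amber_2','petri_2','drive_fluid']:
        print(n,[(round(d['score'],2),np.round(d['centre'],3).tolist()) for d in landmark_of(n,c)[:3]])
a=cv2.imread('pics/scene1.png');b=cv2.imread('pics/top1.png')
E
```

```text
pics
{'time': 0.0, 'joint_pos': array([-9.54406410e-01,  2.55761204e-01,  1.06979904e-01, -4.40364683e-04,
       -1.42390616e+00, -2.84594676e-01]), 'qvel': array([-2.44934937e-04,  1.48159953e-04,  1.36268027e-03,  1.08899327e-03,
       -4.71139820e-05,  8.49112607e-05]), 'joint_torque': array([ 1.60109150e-03, -3.86627126e+01,  2.37946182e+01,  5.36520258e+00,
       -5.88281386e-03,  1.89149893e-05]), 'tool_pos': array([ 0.17903208, -0.51951343,  0.2303838 ]), 'eef_rot': array([ 5.18623431e-01, -3.09805027e+00, -2.97171272e-03]), 'ft_force': array([0.51560473, 0.61703904, 0.46396598]), 'moment': array([-0.00665116,  0.0362186 , -0.02320754]), 'grasp_force': 0.0, 'gripper_width': 0.08526416179129047} 0.0187
scene [[-0.767, -0.317, 0.558, 0.043], [-0.642, 0.392, -0.659, 0.624], [-0.01, -0.863, -0.504, 0.592], [0.0, 0.0, 0.0, 1.0]] 49.43233682028819
mini_spin [(0.77, [0.617, 0.054, 0.0])]
lid_hinge [(0.6, [0.628, -0.36, -0.002]), (0.57, [0.691, 0.066, 0.082])]
lid_grip [(0.52, [0.518, 0.041, 0.079])]
thumb_pad [(0.56, [0.617, -0.078, 0.078]), (0.52, [0.516, 0.043, 0.081])]
calib_vial [(0.88, [0.502, 0.164, 0.001])]
timer [(0.66, [0.6, -0.274, 0.004]), (0.63, [0.447, -0.274, 0.006])]
reagent_amber_2 []
petri_2 [(0.63, [0.446, -0.274, 0.001])]
drive_fluid [(0.67, [0.626, -0.359, -0.003])]
top [[-0.008, -0.998, 0.065, 0.536], [-1.0, 0.007, -0.013, -0.051], [0.013, -0.065, -0.998, 1.195], [0.0, 0.0, 0.0, 1.0]] 51.070552075629514
mini_spin [(0.6, [0.614, 0.057, -0.002])]
lid_hinge [(0.75, [0.696, 0.067, 0.083])]
lid_grip [(0.58, [0.521, 0.037, 0.082])]
thumb_pad [(0.67, [0.617, -0.078, 0.083]), (0.49, [0.634, -0.362, -0.001])]
calib_vial [(0.58, [0.5, 0.164, -0.003])]
timer [(0.93, [0.607, -0.275, 0.002])]
reagent_amber_2 [(0.76, [0.754, 0.265, 0.0])]
petri_2 [(0.73, [0.443, -0.278, -0.003])]
drive_fluid [(0.88, [0.634, -0.363, 0.002])]
```

View pictures.

View pics/scene1.png

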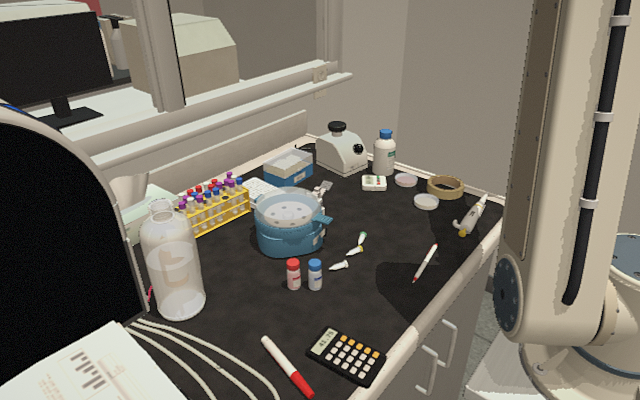

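View pics/top1.png

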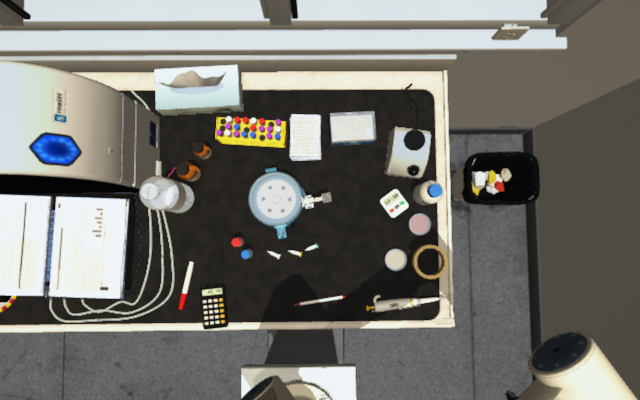

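```bash
cat >> m.py <<'E'
from scipy.spatial.transform import Rotation as R
from scipy.optimize import least_squares
E
python3 - <<'E'
from m import *
P=np.array([[0,0,0],[78,0,81],[-95,0,83],[-20,-133,81]])/1e3
Q=[[[.617,.054],[.614,.057]],[[.691,.066],[.696,.067]],[[.518,.041],[.521,.037]],[[.617,-.078],[.617,-.078]]]
Q=np.array(Q)
def f(p):
    c,s=np.cos(p[2]),np.sin(p[2]); m=P[:,:2]@np.array([[c,s],[-s,c]])+p[:2]
    return (Q-m[:,None]).ravel()
r=least_squares(f,[.6,.05,.1]);print(r.x,r.fun.round(3))
print(R.from_rotvec(get_state()['eef_rot']).as_matrix().round(3))
E
```

```text
[0.61519264 0.05505088 0.16049207] [ 0.002 -0.001 -0.001  0.002 -0.001 -0.002  0.004 -0.001 -0.003  0.001
 -0.    -0.003  0.     0.001  0.     0.001]
[[-0.945 -0.326  0.   ]
 [-0.326  0.945 -0.   ]
 [-0.    -0.    -1.   ]]
```

The scene view shows the spinner around (290,220), with the tab facing right at (323,220) and the pad at (325,188). In the top view the spinner is at (276,199), the pad at (326,197) and the tab at (282,231). The fit gives yaw 0.16 rad and residuals up to 4 mm. I'll turn the tool to match that yaw, shut the fingers and move above the pad.

Emit:
{"api": "arm_command", "payload": {
  "deltas": [0,0,0.086,0,0,0,1,0,0,0.086,0,0,0,1,0,0,0,-3.1,2.3,0,1,0,0,0,-3.1,2.3,0,1,0,0,0,-3.1,2.3,0,1,0,0,0,-3.1,2.3,0,1,0,0,0,-3.1,2.3,0,1,0,0,0,-3.1,2.3,0,1,0,0,0,-3.1,2.3,0,1,0,0,0,-3.1,2.3,0,1,0,0,0,-3.1,2.3,0,1,0,0,0,-3.1,2.3,0,1],
  "newtons": 40
}}

```text
time: 2.0
tool_pos: [0.4497, -0.2419, 0.2316]
eef_rot: [-0.251, 3.131, -0.0]
ft_force: [0.6, -0.5, 0.6]
gripper_width: -0.0001
grasp_force: 0.0
```

Emit:
{"api": "arm_command", "payload": {
  "deltas": [0,0,0,-3.1,2.3,0,1,0,0,0,-3.1,2.3,0,1,0,0,0,-3.1,2.3,0,1,0,0,0,-3.1,2.3,0,1,0,0,0,-3.1,2.3,0,1,0,0,0,-3.1,2.2,0,1,0,0,0,0,0,0,1,0,0,0,0,0,0,1]
}}

```text
time: 2.67
tool_pos: [0.6113, -0.0771, 0.2299]
eef_rot: [0.254, -3.129, -0.0]
ft_force: [-1.0, -0.3, 0.2]
gripper_width: 0.0
grasp_force: 0.0
```

```bash
cat >> m.py <<'E'
SP=np.array([.6152,.0551,0]); YAW=.1605; RS=R.from_euler('z',YAW)
def rel(target_spin, pitch=None):
    "shift in cm in tool axes to a target in spinner frame (m)"
    s=get_state(); T=R.from_rotvec(s['eef_rot'])
    w=SP+RS.apply(target_spin)
    print('t',round(s['time'],2),'spin',(RS.inv().apply(s['tool_pos']-SP)*1e3).round(1),'d_cm',(T.inv().apply(w-s['tool_pos'])*100).round(2),
     'F',s['ft_force'].round(1),'w',round(s['gripper_width'],4),'gf',round(s['grasp_force'],1),'err rot',(RS*R.from_euler('y',np.pi)).inv().__mul__(T).as_rotvec().round(3))
E
python3 -c "
from m import *
rel([-.020,-.135,.095])
snap('scene','scene2.png'); print(landmark_of('thumb_pad','scene'))
snap('top','top2.png'); print(landmark_of('thumb_pad','top'))"
```

```text
t 2.67 spin [ -25.  -129.9  229.9] d_cm [-0.52 -0.51 13.49] F [-1.  -0.3  0.2] w 0.0 gf 0.0 err rot [-0.     0.002 -0.002]
[]
[]
```

Emit:
{"api": "arm_command", "payload": {
  "deltas": [0,0,0,-0.5,-0.5,3.3,1,0,0,0,0,0,3.3,1,0,0,0,0,0,3.3,1,0,0,0,0,0,2.5,1,0,0,0,0,0,0,1]
}}

```text
time: 3.28
tool_pos: [0.6119, -0.0836, 0.1018]
eef_rot: [0.246, -3.122, -0.003]
ft_force: [0.0, -0.4, -1.0]
gripper_width: 0.0002
grasp_force: 0.0
```

```bash
python3 -c "
from m import *
rel([-.020,-.135,.085])
s=snap('scene'); c=s['color'][130:260,240:400]; cv2.imwrite('pics/c3.png',cv2.cvtColor(cv2.resize(c,None,fx=4.5,fy=4.5,interpolation=3),cv2.COLOR_RGB2BGR))"
```

```text
t 3.28 spin [ -25.4 -136.4  101.8] d_cm [-0.56  0.13  1.68] F [ 0.  -0.4 -1. ] w 0.0002 gf 0.0 err rot [-0.003  0.01   0.003]
```

View pics/c3.png

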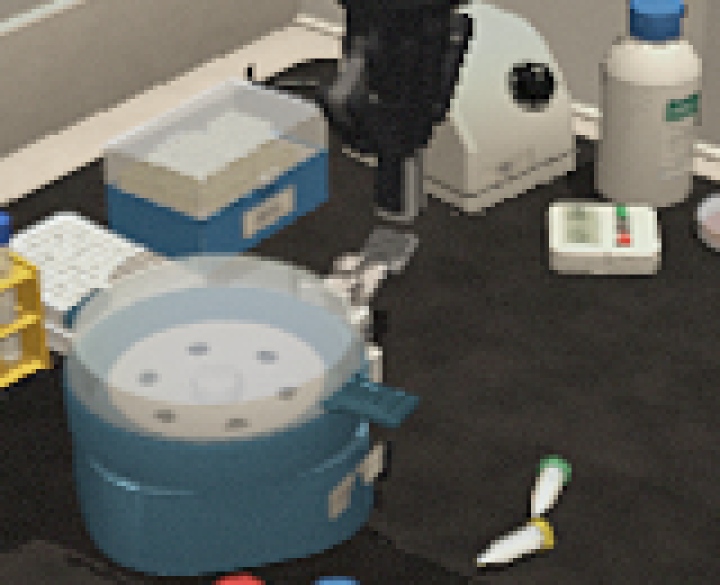

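The shut fingers at (400,200) are right above the grey pad at (388,245). I'll press down in small steps.

Emit:
{"api": "arm_command", "payload": {
  "deltas": [0,0,0,-0.5,0.1,0.8,1,0,0,0,0,0,0.7,1,0,0,0,0,0,0.5,1,0,0,0,0,0,0.5,1,0,0,0,0,0,0.5,1,0,0,0,0,0,0.3,1,0,0,0,0,0,0.3,1,0,0,0,0,0,0,1]
}}

```text
time: 4.0
tool_pos: [0.6212, -0.0814, 0.0714]
eef_rot: [-0.251, 3.131, -0.001]
ft_force: [0.9, -1.2, 2.5]
gripper_width: -0.0
grasp_force: 1.2
```

```bash
python3 -c "
from m import *
rel([-.020,-.135,.058])"
```

```text
t 4.0 spin [ -15.9 -135.7   71.4] d_cm [0.41 0.07 1.34] F [ 0.9 -1.2  2.5] w -0.0 gf 1.2 err rot [ 0.    -0.001  0.001]
```

Emit:
{"api": "arm_command", "payload": {
  "deltas": [0,0,0,0,0,0.4,1,0,0,0,0,0,0.4,1,0,0,0,0,0,0.3,1,0,0,0,0,0,0.2,1,0,0,0,0,0,0,1]
}}

```text
time: 4.42
tool_pos: [0.621, -0.0809, 0.0578]
eef_rot: [0.251, -3.131, -0.0]
ft_force: [0.4, 0.1, 2.6]
gripper_width: 0.0002
grasp_force: 1.3
```

```bash
python3 -c "
from m import *
rel([-.020,-.135,.058])"
```

```text
t 4.42 spin [ -16.  -135.2   57.8] d_cm [ 0.4   0.02 -0.02] F [0.4 0.1 2.6] w 0.0002 gf 1.3 err rot [-0.     0.     0.001]
```

Emit:
{"api": "arm_command", "payload": {
  "deltas": [0,0,0,0,0,0.1,1,0,0,0,0,0,0.05,1,0,0,0,0,0,0,1]
}}

```text
time: 4.67
tool_pos: [0.6211, -0.0809, 0.0568]
eef_rot: [-0.251, 3.131, 0.0]
ft_force: [0.4, 0.4, 3.1]
gripper_width: 0.0002
grasp_force: 1.4
```

Emit:
{"api": "arm_command", "payload": {
  "deltas": [0,0,0,0,0,-1,1,0,0,0,0,0,-3,1,0,0,0,0,0,-4,1,0,0,0,-2,2,-3,1,0,0,0,0,0,0,1]
}}

```text
time: 5.08
tool_pos: [0.642, -0.0564, 0.1749]
eef_rot: [-0.252, 3.119, -0.002]
ft_force: [0.7, -0.5, 0.4]
gripper_width: -0.0002
grasp_force: 0.0
```

```bash
python3 -c "
from m import *
rel([-.095,0,.083])
s=snap('scene'); print([(d['score'],RS.inv().apply(d['centre']-SP).round(4)) for n in ('thumb_pad','lid_grip') for d in landmark_of(n,'scene')])
c=s['color'][130:260,240:400]; cv2.imwrite('pics/c4.png',cv2.cvtColor(cv2.resize(c,None,fx=4.5,fy=4.5,interpolation=3),cv2.COLOR_RGB2BGR))"
```

```text
t 5.08 spin [   8.7 -114.4  174.9] d_cm [10.47 11.47  9.04] F [ 0.7 -0.5  0.4] w -0.0002 gf 0.0 err rot [ 0.002 -0.013 -0.001]
[(0.52, array([0.0011, 0.0019, 0.0003])), (0.49, array([-0.0207, -0.1343,  0.0588])), (0.74, array([-0.0986,  0.0031,  0.0801]))]
```

View pics/c4.png

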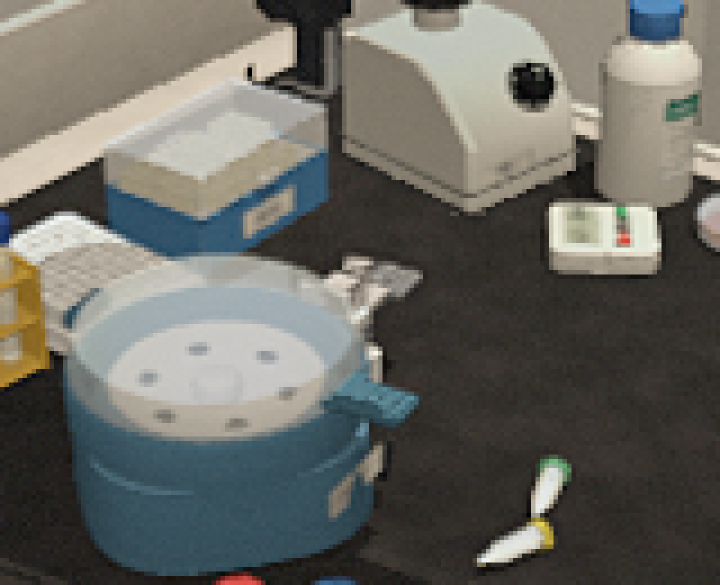

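The pad is now down and stays there: it shows level at (395,275) in the crop, at about 59 mm. Next I'll half-open the fingers and go above the tab.

Emit:
{"api": "arm_command", "payload": {
  "deltas": [0,0,0,2.1,2.3,0,0,0,0,0,2.1,2.3,0,0,0,0,0,2.1,2.3,0,0,0,0,0,2.1,2.3,0,0,0,0,0,2.0,2.3,0,0,0,0,0,0,0,3,0,0,0,0,0,0,0,0,0,0,0,0,0,0,0],
  "newtons": 30
}}

```text
time: 5.9
tool_pos: [0.5146, 0.038, 0.1352]
eef_rot: [0.25, -3.126, 0.002]
ft_force: [0.7, -0.3, 1.0]
gripper_width: 0.0424
grasp_force: 0.0
```

```bash
python3 -c "
from m import *
rel([-.095,0,.062]);print(get_state()['joint_pos'].round(3))"
```

```text
t 5.9 spin [-102.1   -0.8  135.2] d_cm [-0.75  0.09  7.31] F [ 0.7 -0.3  1. ] w 0.0424 gf 0.0 err rot [0.001 0.006 0.001]
[ 0.378  0.243 -0.157 -0.    -1.176 -1.788]
```

Emit:
{"api": "arm_command", "payload": {
  "deltas": [0,0,0,-0.4,0.1,1.5,0,0,0,0,-0.3,0,1.5,0,0,0,0,0,0,1.3,0,0,0,0,0,0,1,0,0,0,0,0,0,1,0,0,0,0,0,0,0.8,0,0,0,0,0,0,0,0,0,0,0,0,0,0,0]
}}

```text
time: 6.57
tool_pos: [0.5234, 0.0407, 0.0658]
eef_rot: [0.251, -3.131, 0.001]
ft_force: [-0.4, 1.0, 0.6]
gripper_width: 0.0426
grasp_force: 0.0
```

```bash
python3 -c "
from m import *
rel([-.095,0,.062])
s=snap('scene'); c=s['color'][130:260,240:400]; cv2.imwrite('pics/c5.png',cv2.cvtColor(cv2.resize(c,None,fx=4.5,fy=4.5,interpolation=3),cv2.COLOR_RGB2BGR))"
```

```text
t 6.57 spin [-92.9   0.4  65.8] d_cm [ 0.21 -0.04  0.38] F [-0.4  1.   0.6] w 0.0426 gf 0.0 err rot [0.    0.    0.001]
```

View pics/c5.png

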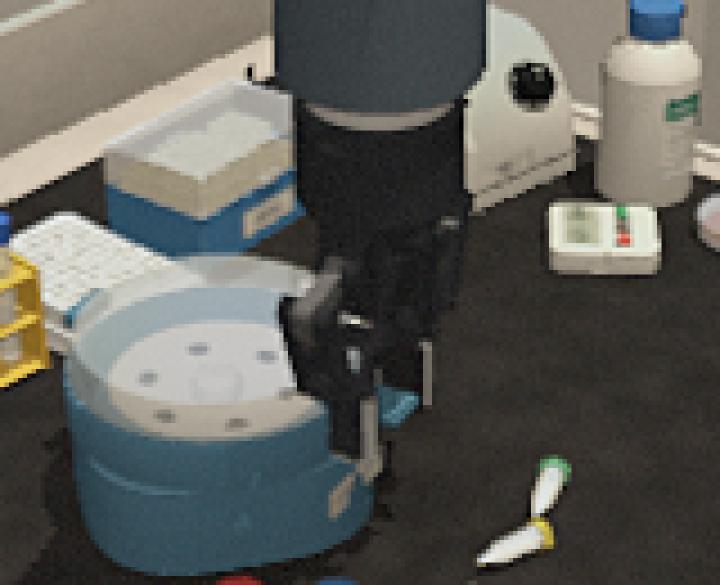

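The fingers straddle the blue tab at (400,400). I'll do a small correction, then close.

Emit:
{"api": "arm_command", "payload": {
  "deltas": [0,0,0,0.3,0,0.3,0,0,0,0,0,0,0,1,0,0,0,0,0,0,1,0,0,0,0,0,0,1,0,0,0,0,0,0,1,0,0,0,0,0,0,1],
  "newtons": 30
}}

```text
time: 7.12
tool_pos: [0.5202, 0.0391, 0.0632]
eef_rot: [0.251, -3.131, 0.003]
ft_force: [-0.3, -5.7, 0.2]
gripper_width: 0.0233
grasp_force: 31.0
```

```bash
python3 -c "
from m import *
rel([-.095,0,.062])"
```

```text
t 7.12 spin [-96.3  -0.6  63.2] d_cm [-0.13  0.06  0.12] F [-0.3 -5.7  0.2] w 0.0233 gf 31.0 err rot [0.002 0.001 0.   ]
```

```bash
cat > arc.py <<'E'
from m import *
def rows(th0,th1,tau0,tau1,n,r=.1743):
    th=np.radians(np.linspace(th0,th1,n+1)); ta=np.radians(np.linspace(tau0,tau1,n+1))
    z=np.c_[-np.sin(ta),-np.cos(ta)]; x=np.c_[-np.cos(ta),np.sin(ta)]
    p=np.c_[.078-r*np.cos(th),.081+r*np.sin(th)]+.0187*z
    d=np.diff(p,axis=0)*100
    for i in range(n): print(round(np.diff(ta)[i],4),(d[i]@x[i]).round(2),(d[i]@z[i]).round(2))
def lid():
    s=get_state();T=R.from_rotvec(s['eef_rot']); g=RS.inv().apply(s['tool_pos']-.0187*T.as_matrix()[:,2]-SP)
    v=g-[.078,0,.081]; z=RS.inv().apply(T.as_matrix()[:,2])
    print('t',round(s['time'],2),'lid',np.degrees(np.arctan2(v[2],-v[0])).round(2),'r',np.hypot(v[0],v[2]).round(4),'y',g[1].round(4),'tau',np.degrees(np.arctan2(-z[0],-z[2])).round(2),'F',RS.inv().apply(s['ft_force']).round(1),'M',s['moment'].round(2),'w',s['gripper_width'].round(4),'gf',s['grasp_force'].round(1))
E
python3 -c "
from arc import *
lid(); rows(0,60,0,30,24)"
```

```text
Traceback (most recent call last):
  File "arc.py", line 11, in lid
    print('t',round(s['time'],2),'lid',np.degrees(np.arctan2(v[2],-v[0])).round(2),'r',np.hypot(v[0],v[2]).round(4),'y',g[1].round(4),'tau',np.degrees(np.arctan2(-z[0],-z[2])).round(2),'F',RS.inv().apply(s['ft_force']).round(1),'M',s['moment'].round(2),'w',s['gripper_width'].round(4),'gf',s['grasp_force'].round(1))
                                                                                                                                                                                                                                                                 ^^^^^^^^^^^^^^^^^^^^^^^^
AttributeError: 'float' object has no attribute 'round'
```

```bash
sed -i "s/s\['gripper_width'\].round(4)/round(s['gripper_width'],4)/;s/s\['grasp_force'\].round(1)/round(s['grasp_force'],1)/" arc.py
python3 -c "
from arc import *
lid(); rows(0,60,0,30,24)"
```

```text
t 7.12 lid 0.28 r 0.1743 y -0.0006 tau 0.04 F [-1.2 -5.6  0.2] M [-1.74 -0.08  0.16] w 0.0233 gf 31.0
0.0218 0.02 -0.76
0.0218 0.01 -0.76
0.0218 -0.01 -0.76
0.0218 -0.03 -0.76
0.0218 -0.04 -0.76
0.0218 -0.06 -0.75
0.0218 -0.07 -0.75
0.0218 -0.09 -0.75
0.0218 -0.11 -0.75
0.0218 -0.12 -0.74
0.0218 -0.14 -0.74
0.0218 -0.16 -0.73
0.0218 -0.17 -0.73
0.0218 -0.19 -0.73
0.0218 -0.2 -0.72
0.0218 -0.22 -0.72
0.0218 -0.23 -0.71
0.0218 -0.25 -0.7
0.0218 -0.27 -0.7
0.0218 -0.28 -0.69
0.0218 -0.3 -0.68
0.0218 -0.31 -0.67
0.0218 -0.32 -0.67
0.0218 -0.34 -0.66
```

Emit:
{"api": "arm_command", "payload": {
  "deltas": [0,0,0,0,-0.07,0,1,0,0.0218,0,0.02,0,-0.76,1,0,0.0218,0,0.01,0,-0.76,1,0,0.0218,0,-0.01,0,-0.76,1,0,0.0218,0,-0.03,0,-0.76,1,0,0,0,0,0,0,1]
}}

```text
time: 7.62
tool_pos: [0.5214, 0.0393, 0.0937]
eef_rot: [0.243, -3.043, 0.012]
ft_force: [0.3, -4.8, -2.2]
gripper_width: 0.0231
grasp_force: 30.7
```

```bash
python3 -c "
from arc import *
lid()"
```

```text
t 7.62 lid 10.36 r 0.1743 y -0.0006 tau 5.12 F [-0.5 -4.8 -2.2] M [-1.53  0.13  0.26] w 0.0231 gf 30.7
```

Emit:
{"api": "arm_command", "payload": {
  "deltas": [0,0.0218,0,-0.04,-0.05,-0.76,1,0,0.0218,0,-0.06,-0.05,-0.75,1,0,0.0218,0,-0.07,0,-0.75,1,0,0.0218,0,-0.09,0,-0.75,1,0,0.0218,0,-0.11,0,-0.75,1,0,0.0218,0,-0.12,0,-0.74,1,0,0.0218,0,-0.14,0,-0.74,1,0,0.0218,0,-0.16,0,-0.73,1,0,0,0,0,0,0,1]
}}

```text
time: 8.37
tool_pos: [0.5388, 0.0421, 0.1502]
eef_rot: [0.23, -2.87, 0.03]
ft_force: [-3.5, -1.4, -0.3]
gripper_width: 0.0234
grasp_force: 30.9
```

```bash
python3 -c "
from arc import *
lid()"
```

```text
t 8.37 lid 30.1 r 0.1741 y -0.0007 tau 15.1 F [-3.7 -0.8 -0.3] M [-0.3   0.34  0.11] w 0.0234 gf 30.9
```

Emit:
{"api": "arm_command", "payload": {
  "deltas": [0,0.0218,0,-0.17,0,-0.73,1,0,0.0218,0,-0.19,0,-0.73,1,0,0.0218,0,-0.2,0,-0.72,1,0,0.0218,0,-0.22,0,-0.72,1,0,0.0218,0,-0.23,0,-0.71,1,0,0.0218,0,-0.25,0,-0.7,1,0,0,0,0,0,0,1]
}}

```text
time: 8.95
tool_pos: [0.5637, 0.0462, 0.1867]
eef_rot: [0.22, -2.739, 0.043]
ft_force: [-4.1, -0.2, 0.9]
gripper_width: 0.0233
grasp_force: 31.1
```

```bash
python3 -c "
from arc import *
lid(); s=snap('scene'); c=s['color'][100:250,230:410]; cv2.imwrite('pics/c6.png',cv2.cvtColor(cv2.resize(c,None,fx=4,fy=4,interpolation=3),cv2.COLOR_RGB2BGR))"
```

```text
t 8.95 lid 44.98 r 0.174 y -0.0006 tau 22.62 F [-4.1  0.5  0.9] M [0.14 0.43 0.06] w 0.0233 gf 31.1
```

View pics/c6.png

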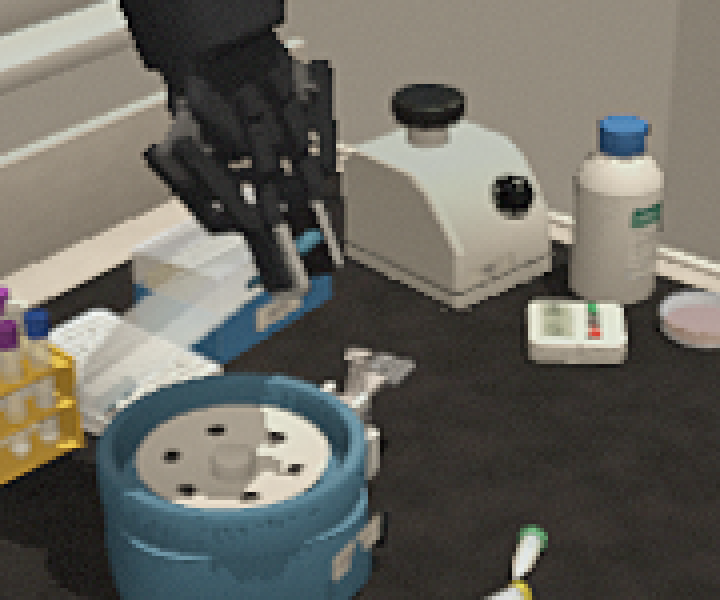

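The lid is rising with the tab between the fingers at (310,240), and the pad is still down at (385,365). I'll continue to 60°.

Emit:
{"api": "arm_command", "payload": {
  "deltas": [0,0.0218,0,-0.27,0,-0.7,1,0,0.0218,0,-0.28,0,-0.69,1,0,0.0218,0,-0.3,0,-0.68,1,0,0.0218,0,-0.31,0,-0.67,1,0,0.0218,0,-0.32,0,-0.67,1,0,0.0218,0,-0.34,0,-0.66,1,0,0,0,0,0,0,1,0,0,0,0,0,0,1]
}}

```text
time: 9.67
tool_pos: [0.5973, 0.0518, 0.2157]
eef_rot: [0.21, -2.612, 0.055]
ft_force: [-2.4, 0.3, -0.8]
gripper_width: 0.0229
grasp_force: 31.2
```

```bash
python3 -c "
from arc import *
lid(); 
for k in ('scene','top'):
    s=snap(k,k+'7.png')
    for n in ('lid_grip','thumb_pad','lid_hinge'):
        for d in landmark_of(n,k):
            g=RS.inv().apply(np.array(d['centre'])-SP);v=g-[.078,0,.081]
            print(k,n,round(d['score'],2),g.round(3),np.degrees(np.arctan2(v[2],-v[0])).round(1),np.hypot(v[0],v[2]).round(3))
    if k=='scene': c=s['color'][80:260,220:420]; cv2.imwrite('pics/c7.png',cv2.cvtColor(cv2.resize(c,None,fx=3.3,fy=3.3,interpolation=3),cv2.COLOR_RGB2BGR))"
```

```text
t 9.67 lid 60.08 r 0.1741 y -0.0005 tau 29.93 F [-2.3  0.7 -0.8] M [ 0.61 -0.62 -0.27] w 0.0229 gf 31.2
scene lid_grip 0.62 [-0.013  0.     0.231] 58.9 0.175
scene thumb_pad 0.62 [-0.095  0.123  0.   ] -25.0 0.191
scene thumb_pad 0.59 [-0.021 -0.135  0.057] -13.5 0.102
scene lid_hinge 0.87 [ 0.082 -0.002  0.081] -178.6 0.004
top lid_grip 0.53 [-0.009 -0.005  0.233] 60.2 0.175
top thumb_pad 0.62 [-0.133  0.103 -0.003] -21.7 0.227
top thumb_pad 0.51 [-0.02  -0.136  0.064] -10.0 0.099
```

View pics/c7.png

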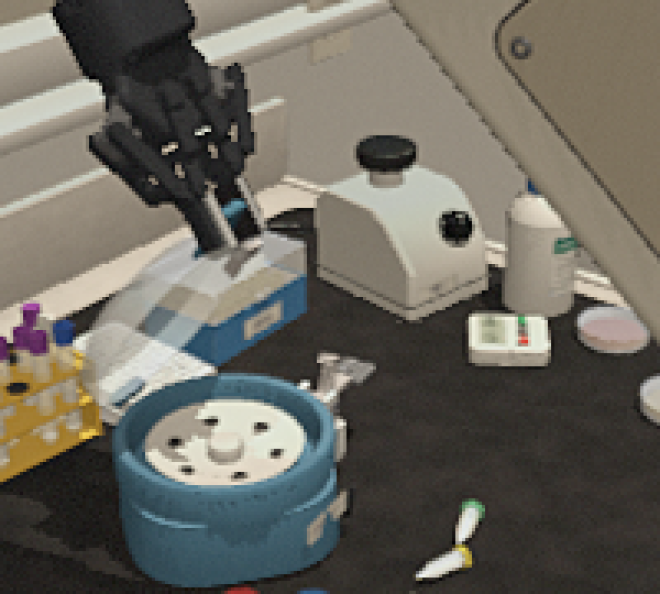

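View pics/top7.png

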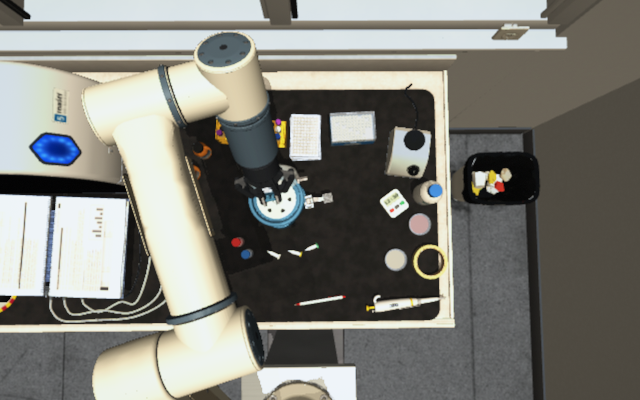

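Both views show the tab pinched at (237,212) in the crop, the lid at about 60° (59–60° by landmarks, 60.1° by the tool pose), the pad still down and the bystanders in place. I'm handing it in.

```bash
python3 -c "
from arc import *
lid(); print(finish_job())"
```

```text
t 10.07 lid 60.13 r 0.1742 y -0.0005 tau 29.94 F [-0.5  3.9 -5. ] M [ 1.41 -1.58 -0.63] w 0.0235 gf 31.0
the job is handed in; nothing more can be done
None
```

The lock lever is pressed down and staying down by itself, and the lid is at about 60° with the fingers still holding the grip tab; the last pictures showed nothing around it moved, and the job is handed in at about 10 s.

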